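# Isolate and prove a lampholder dead

### The arm

A 6-joint arm with a two-finger parallel gripper is mounted at the origin on the work surface. World frame = base frame: x ahead of the robot, y to its left, z up, the work surface at z = 0. Lengths are in m, angles in degrees, forces in N, time in s.
With the tool pointing down it reaches from about 0.4 to 0.825 m from the base axis. Payload 7 kg.
Tool frame: the origin (TCP) lies at the centre of the arm's flange, where the gripper is bolted on; the fingertips stand 178 mm ahead of it and the grasp point (between the pads) lies 159 mm ahead of it (tip_reach is the distance from the TCP to the fingertips, in m); z points along the fingers, y is the line along which they close (so a half turn about z gives the same grasp; the last joint's range is limited). The gripper opens to 88 mm and grips with 3 to 60 N. Pads are 19 mm wide; open, the fingers measure 130 mm over their backs; the gripper's body (78 mm by 193 mm) begins 47 mm behind the grasp point.
Start: joints at [89.616, 20.546, 0.682, 0, -70.136, -16.507], TCP at [0.196, 0.646, 0.405] pointing down, gripper open.
Joint ranges: [-176.03, 176.03], [-82.01, 121.73], [-58.28, 71.71], [-173.87, 95.51], [-174.79, -0.11], [-173.66, 173.66]. Speed limits (degrees/s): [136.94, 136.94, 172.46, 180, 180, 180].

### API

Orientations are given as [roll, pitch, yaw] about the fixed x, y, z axes, in that order (R = Rz(yaw) Ry(pitch) Rx(roll)).
In Python, from plant import * gives the robot as it stands.
- The arm moves only by the shell command python3 -m handwheel 'ROWS'. ROWS is JSON, a list of rows, each a list of 7 numbers: the opening, from -1 (shut) to 1 (fully open), then the shift along the tool's x, y, z as a fraction of full scale, then the turn, a rotation vector about the tool's x, y, z as a fraction of full scale. A call has 1 to 5 rows; each row shifts and turns the commanded pose from where the row before left it, along the tool's axes as they then stand; what a row does not reach is not made up. Full scale, the value 1, is 0.025 m for a shift and 6 degrees for a turn. A row lasts 1/8 s, in which the tool goes at most 62.5 mm and 10.7 degrees, less where a joint would pass 70% of its speed; a pose out of reach is approached as far as the arm can. A call with a number of a shift or a turn outside -1 to 1 is refused whole. A call with a gripper value outside its range is refused whole. The fingers move at their own pace and stop on an object; the grip force is fixed at half the most. Time passes only in rows, so rows that do not move let the fingers close. It gives the time, the measured TCP pose, the force, the opening and the grip force at its end, in the units of the state.
- get_obs(): the state, without advancing time (a new reading comes with each control period).
- snapshot(name): name is "scene" or "top" or "wrist"; returns a dict with "color" (480x640x3 uint8, red, green, blue), "fx", "fy", "cx", "cy" (pixels), "R" (3x3) and "t" (3): a world point X has camera coordinates R X + t; the wrist camera has in their place "tool_from_camera" (4x4, takes a point from camera to tool coordinates, whose origin is the TCP and whose axes are the flange's). Camera axes: x right, y down, z forward; pixel columns grow to the right and rows downward; lengths in m; the calibration is good to about 2 mm. A picture is of the moment at which its call begins: read the wrist's pose just before it. There is no depth.
- close_job(): hands the job in; it is judged then, once.
The state is a dict: "clock": time; "joint_pos": joint angles; "qvel": joint speeds; "tau": joint torques, N m; "tool_pos": TCP position; "orientation": TCP orientation; "force": force on the tool from outside, world axes, zero at the start; "moment": the same for the moment, N m; "opening": finger opening in m; "gripper_force": force on a finger pad.
Only numpy, scipy, OpenCV 4.12 (cv2) and the standard library are available. Lean on these libraries where they do the work, as an engineer would, in place of code of your own. Each camera call takes 0.05 s, during which the arm holds its last target. There are 200 camera calls.

### The job

Turn the changeover switch's handle clockwise until its nose points at the middle ridge (off), never swinging it on towards the third ridge, and let go of it. Only then take the test probe from its leaning stand, and with it upright touch its tip to the spring contact inside the lampholder that has a square base, pressing the contact gently about half-way down (about 5 mm of its 10 mm). Finish while still holding the probe there, steady; do not touch the round-based lampholders with the probe, and do not push the loose things on the table about.

Things in the scene. Friction and masses are not known exactly. Their poses are not given: they have to be found in the camera images.
- switch: changeover switch, a grey square housing 100 x 100 mm, 36 mm high, fixed to the table (a round steel plate 60 mm across, 4 mm thick, on top); origin under its centre, z up. Its three short white ridges (3 mm high over the housing, 6 mm wide, 37 to 48 mm from the axis) lie at +60, 0 and -60 degrees from its x axis, counted anticlockwise from above: its x axis points at the middle ridge, off. It stands to one side of the board, left or right
- handle (a joint): angle of the switch handle, rad: 0 with the nose at the first ridge (+60 degrees), growing clockwise seen from above; 1.047 at the middle ridge (off), 2.094 at the third. Found between 0 and 0.4; friction holds it where it is left, turning takes about 0.1 N m
- handle_grip (a point): point on the handle's turning axis (vertical through the housing's centre), 62 mm over the table, 13 mm below the handle's top; the black handle is an upright bar 52 mm long, 14 mm thick, from 47 to 75 mm over the table, with a thinner nose (6 mm) at one end reaching 37 mm from the axis, over a disc 44 mm across. The x axis of this point is along the bar to the nose, z up
- stand: wooden probe stand fixed to the table, on the other side of the board from the switch; origin on the table, z up. A block 40 x 40 mm, 60 mm deep, leans 20 degrees towards the stand's -x (roughly the robot); the centre of its top is 92 mm over the origin, with a square hole 12 mm wide through it along the lean; the foot is 100 x 70 mm
- probe: black test probe, 171 mm long, about 55 to 90 g, standing in the stand leaning 20 degrees (its top nearer to the robot). Origin at its tip, z axis along it from tip to top. From the tip: steel pin 6 mm thick with rounded end to 30 mm, shaft 10 mm thick to 80 mm, guard disc 30 mm across to 85 mm (rests on the stand block's top), round handle 22 mm thick from 85 to 165 mm, small white cap 14 mm thick to 171 mm. It must be drawn 80 mm along its axis to clear the block
- probe_top (a point): centre of the probe's top end, 171 mm from the tip along its axis
- board: fixed wooden box 100 x 290 mm, 40 mm high, carrying the three lampholders in a row; origin under its centre, y along the row
- lamp_square: white lampholder with a square base 56 x 56 x 10 mm: open cup 44 mm outside, 36 mm inside, mouth 40 mm over its underside. Origin at the centre of its underside, on the board's top (40 mm over the table). In any of the three places
- contact_top (a point): centre of the top of the brass spring contact in the square-based lampholder: a disc 16 mm across, upright axis, at rest 12 mm below the cup's mouth and 68 mm over the table; moves down with the contact
- contact (a joint): travel of that contact, m: 0 at rest, 0.010 fully down. Spring: starts to give at 1.5 N, then 0.5 N more per mm (4 N at 5 mm)
- lamp_round_a: white lampholder with round base 56 mm across, same cup, not to be touched with the probe; origin at its underside's centre
- lamp_round_b: another just like it
- screwdriver: bystander, loose: screwdriver with a green handle lying on the table in front of the board
- tape: bystander, loose: roll of insulating tape, 68 mm across, 18 mm high; origin under its centre
- junction_box: bystander, loose: square white junction box 64 x 64 x 36 mm; origin under its centre
- screw_jar: bystander, loose: glass jar with steel lid, 60 mm across, 75 mm high; origin under its centre
- wrench: bystander, loose: spanner lying on the table
There are look-alikes about, which are no part of the job. Several things have the shape of the probe; the one meant has the colours described above. There is more than one size of the switch; the job needs the smaller.

How it is judged (in metres and radians):
On the way, in this order (a step that is already met when the one before it is completed fails the run):
1. the handle is set to the middle ridge and let go, the probe still in its stand (value of joint handle between 0.887 and 1.207 rad and contact force between the fingers and switch below 0.1 N and distance of probe from where it was at the start of the episode below 0.02 m), for 0.2 s.
2. the probe is lifted clear of its stand in the fingers (distance of probe from where it was at the start of the episode above 0.08 m and contact force between the fingers and probe above 1 N and height (world z) of probe above 0.07 m), for 0.1 s.
At the end, for the whole second after the job is handed in: The handle is within 0.16 rad (9 degrees) of the middle ridge; the fingers hold the probe upright within 0.14 rad (8 degrees) and still, its tip on the square-based lampholder's contact (within 9 mm of its centre), the contact pressed 2 to 8.5 mm down with 1 to 8 N (value of joint handle between 0.887 and 1.207 rad and contact force between probe and lamp_square between 1 and 8 N and value of joint contact between 0.002 and 0.0085 m and distance between probe and contact_top below 0.009 m and angle between probe's own z axis and vertical below 0.14 rad and contact force between the fingers and probe above 1 N and linear speed of probe below 0.01 m/s); the arm keeps its last pose, push and grip.
It fails at once if the handle swung past off towards the third ridge (value of joint handle above 1.45 rad).
It fails at once if the probe touched the contact while the switch was not off (contact force between probe and lamp_square above 0.3 N and not (value of joint handle between 0.887 and 1.207 rad)).
It fails at once if the probe was pressed hard on the lampholder (over 15 N) (contact force between probe and lamp_square above 15 N).
It fails at once if the probe touched a round-based lampholder (contact force between probe and lamp_round_a above 0.3 N or contact force between probe and lamp_round_b above 0.3 N).
It fails at once if another thing on the table was pushed more than 30 mm (distance of any of screwdriver, tape, junction_box, screw_jar, wrench from where it was at the start of the episode above 0.03 m).
It also fails if it takes over 59 s, if anything falls off the work surface, if the arm or the gripper's body presses on something with over 40 N, if the wrist force passes 120 N, or if a joint passes its speed limit or range.

## Working session

There is one attempt and no reset: what is moved stays moved. The work goes in short steps, Python scripts to look and compute and a shell command to move; the robot and the scene stay as the last step left them, time stands still between calls to the robot, and variables do not carry over. Pictures are saved under pics/ and viewed, at most 10 in all, crops included, and the job is handed in when it is done.

```bash
mkdir -p pics; ls; python3 - <<'E'
from plant import *
import cv2
o=get_obs();print(o)
for n in ("scene","top"):
    s=snapshot(n);cv2.imwrite(f"pics/{n}0.png",s["color"][:,:,::-1]);print(n,s["fx"],s["fy"],s["cx"],s["cy"],s["R"],s["t"])
E
```

```text
pics
{'clock': 0.0, 'joint_pos': array([ 8.96166966e+01,  2.05917498e+01,  6.32874974e-01, -2.03196677e-02,
       -7.01364819e+01, -1.65079394e+01]), 'qvel': array([ 0.02626231, -0.07337775,  0.02079416, -0.09813143, -0.01593864,
        0.10329756]), 'tau': array([-5.86117621e-04, -5.82714844e+01,  2.93061876e+01,  6.99756280e+00,
        7.03525831e-03, -1.66162267e-04]), 'tool_pos': array([0.19605725, 0.64568892, 0.40371143]), 'orientation': array([ 1.79903146e+02, -8.78379651e-03, -1.68981555e+01]), 'force': array([ 1.20225801, -0.2221133 ,  0.42976107]), 'moment': array([-0.00405967, -0.00055314,  0.01644174]), 'gripper_force': 0.0, 'opening': 0.08763557065493187}
scene 569.9862669856191 569.9862669856191 314.55630725296726 236.8493111268991 [[-0.39019645  0.9207278  -0.00265455]
 [ 0.75345172  0.31764654 -0.57568322]
 [-0.52920434 -0.22662962 -0.8176685 ]] [ 0.21431941 -0.31112686  1.67425964]
top 549.6626990744822 549.6626990744822 325.014433253948 234.20666343105432 [[ 0.09019095 -0.99591207 -0.00497493]
 [-0.97299712 -0.08704787 -0.21377389]
 [ 0.21246694  0.02412106 -0.9768705 ]] [-0.02175132  0.49090639  1.22883572]
```

View pics/scene0.png

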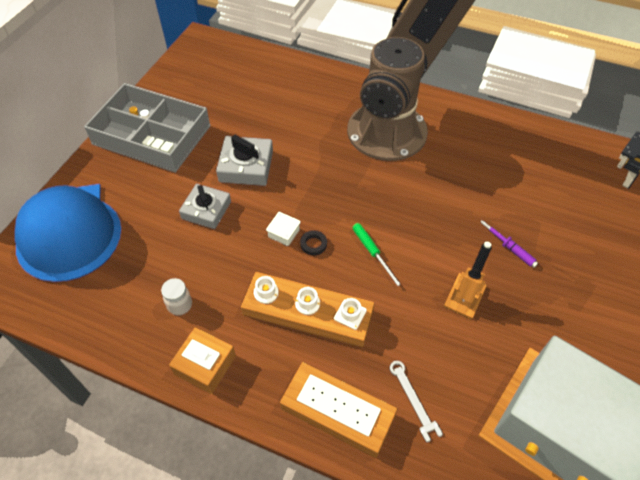

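View pics/top0.png

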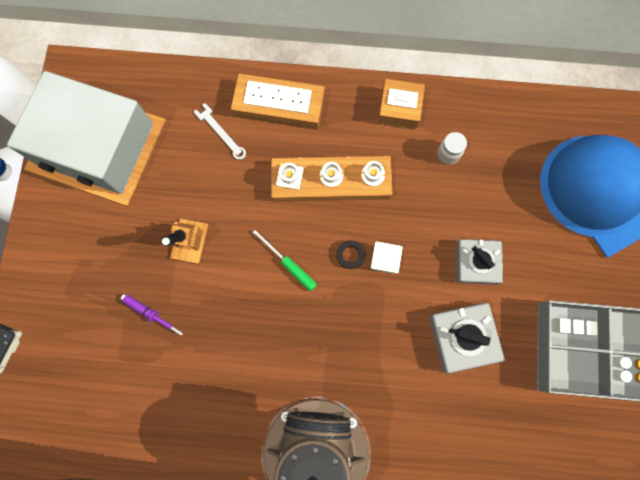

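The scene shows the smaller switch on the right (top picture 482,260), the stand with the black probe on the left (188,240), and the square lampholder at the left end of the board (290,176). The screwdriver lies in front of the board. I'll enlarge these places.

```bash
cat > h.py <<'E'
from plant import *
import numpy as np, cv2
from scipy.spatial.transform import Rotation as Ro
def onplane(s,u,v,z,R=None,t=None):
    R=s["R"] if R is None else R; t=s["t"] if t is None else t
    d=R.T@np.array([(u-s["cx"])/s["fx"],(v-s["cy"])/s["fy"],1]); c=-R.T@np.array(t)
    return c+d*(z-c[2])/d[2]
def proj(s,X,R=None,t=None):
    R=s["R"] if R is None else R; t=s["t"] if t is None else t
    p=R@np.array(X)+t; return np.array([s["fx"]*p[0]/p[2]+s["cx"],s["fy"]*p[1]/p[2]+s["cy"]])
def wrist():
    o=get_obs(); s=snapshot("wrist"); T=np.array(s["tool_from_camera"])
    Rt=Ro.from_euler("xyz",o["orientation"],degrees=True).as_matrix()
    Rw=Rt@T[:3,:3]; c=Rt@T[:3,3]+o["tool_pos"]
    s["R"]=Rw.T; s["t"]=-Rw.T@c
    return o,s
E
python3 - <<'E'
from h import *
t=snapshot("top");s=snapshot("scene")
def crop(im,u,v,w,h,k): return cv2.resize(im[v-h:v+h,u-w:u+w],None,fx=k,fy=k,interpolation=cv2.INTER_CUBIC)
a=np.hstack([crop(t["color"],482,260,30,30,5),crop(t["color"],186,240,30,30,5)])
b=np.hstack([crop(s["color"],205,205,30,30,5),crop(s["color"],472,275,30,30,5)])
cv2.imwrite("pics/crops.png",np.vstack([a,b])[:,:,::-1])
for n,u,v,z in [("switch",481,261,.036),("foot",188,241,.0),("lampsq",290,174,.08),("r1",331,174,.08),("r2",373,172,.08)]:
    print(n,onplane(t,u,v,z).round(4))
for n,u,v,z in [("switch",205,206,.036),("lampsq",351,309,.08),("cap",487,246,.23)]: print(n,onplane(s,u,v,z).round(4))
print("cap",onplane(t,167,241,.17).round(4))
print("drv",onplane(t,255,233,.01),onplane(t,300,275,.02))
E
```

```text
switch [ 0.4633 -0.3459  0.036 ]
foot [0.456  0.3534 0.    ]
lampsq [0.6213 0.1162 0.08  ]
r1 [0.6298 0.0207 0.08  ]
r2 [ 0.6433 -0.0767  0.08  ]
switch [ 0.4771 -0.3371  0.036 ]
lampsq [0.6321 0.1219 0.08  ]
cap [0.4671 0.3471 0.23  ]
cap [0.4211 0.3505 0.17  ]
drv [0.48814271 0.19209246 0.01      ] [0.39483414 0.07298943 0.02      ]
```

View pics/crops.png

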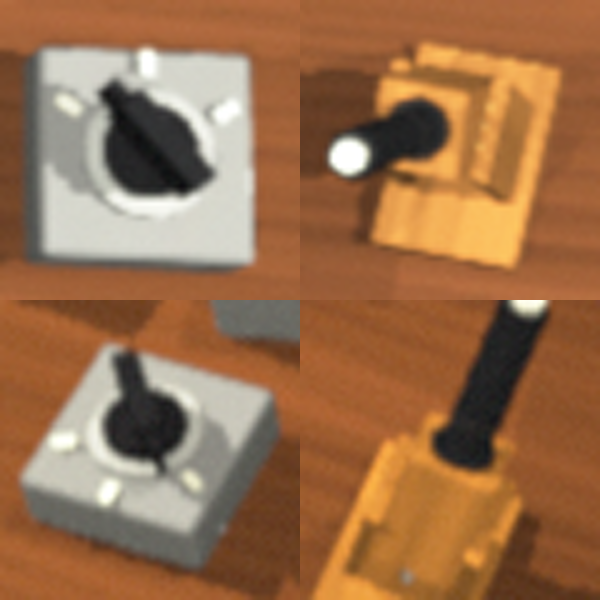

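```bash

python3 -m handwheel '[[1,0.918,0.963,0,0,0,0],[1,0.918,0.963,0,0,0,0],[1,0.918,0.963,0,0,0,0],[1,0.918,0.963,0,0,0,0],[1,0.918,0.963,0,0,0,0]]'
python3 -m handwheel '[[1,0.918,0.963,0,0,0,0],[1,0.918,0.963,0,0,0,0],[1,0.918,0.963,0,0,0,0],[1,0.918,0.963,0,0,0,0],[1,0.918,0.963,0,0,0,0]]'
python3 -m handwheel '[[1,0.918,0.963,0,0,0,0],[1,0.918,0.963,0,0,0,0],[1,0.918,0.963,0,0,0,0],[1,0.918,0.963,0,0,0,0],[1,0.918,0.963,0,0,0,0]]'
python3 - <<'E'
from h import *
print(get_obs()["joint_pos"].round(1))
E
```

```text
clock: 0.82
tool_pos: [0.2713, 0.4962, 0.4045]
orientation: [180.0, 0.0, -16.9]
force: [0.3, -0.4, 0.5]
opening: 0.0876
gripper_force: 0.0
clock: 1.45
tool_pos: [0.3461, 0.3477, 0.4047]
orientation: [-180.0, 0.0, -16.9]
force: [0.5, 1.1, -0.5]
opening: 0.0874
gripper_force: 0.0
clock: 2.08
tool_pos: [0.4209, 0.1992, 0.4047]
orientation: [-180.0, -0.0, -16.9]
force: [0.4, -0.3, 0.4]
opening: 0.0874
gripper_force: 0.0
[ 49.7   0.4 -24.6  -0.  -65.   23.5]
```

```bash

python3 -m handwheel '[[1,0.4,1,0,0,0,0],[1,0.4,1,0,0,0,0],[1,0.4,1,0,0,0,0],[1,0.4,1,0,0,0,0],[1,0.4,1,0,0,0,0]]' >/dev/null
python3 -m handwheel '[[1,0.4,1,0,0,0,0],[1,0.4,1,0,0,0,0],[1,0.4,1,0,0,0,0],[1,0.4,1,0,0,0,0],[1,0.4,1,0,0,0,0]]' >/dev/null
python3 -m handwheel '[[1,0.4,1,0,0,0,0],[1,0.4,1,0,0,0,0],[1,0.4,1,0,0,0,0],[1,0.4,1,0,0,0,0],[1,0.4,1,0,0,0,0]]' >/dev/null
python3 -m handwheel '[[1,0.4,1,0,0,0,0],[1,0.4,1,0,0,0,0],[1,0.4,1,0,0,0,0],[1,0.4,1,0,0,0,0],[1,0.4,1,0,0,0,0]]'
python3 -m handwheel '[[1,0,0,0,0,0,1],[1,0,0,0,0,0,1],[1,0,0,0,0,0,1],[1,0,0,0,0,0,1],[1,0,0,0,0,0,1]]' >/dev/null
python3 -m handwheel '[[1,0,0,0,0,0,1],[1,0,0,0,0,0,1],[1,0,0,0,0,0,1],[1,0,0,0,0,0,1],[1,0,0,0,0,0,1]]' >/dev/null
python3 -m handwheel '[[1,0,0,0,0,0,1],[1,0,0,0,0,0,1],[1,0,0,0,0,0,1],[1,0,0,0,0,0,1],[1,0,0,0,0,0,1]]' >/dev/null
python3 -m handwheel '[[1,0,0,0,0,0,1],[1,0,0,0,0,0,1],[1,0,0,0,0,0,1],[1,0,0,0,0,0,1],[1,0,0,0,0,0,1]]'
python3 - <<'E'
from h import *
o,s=wrist()
print(o["joint_pos"].round(1),o["tool_pos"],o["orientation"])
cv2.imwrite("pics/w1.png",s["color"][:,:,::-1])
np.savez("w1.npz",R=s["R"],t=s["t"])
print(proj(s,[.47,-.342,.036]))
E
```

```text
clock: 4.58
tool_pos: [0.4666, -0.3371, 0.4045]
orientation: [-180.0, 0.0, -16.9]
force: [-0.3, 0.8, 0.2]
opening: 0.0877
gripper_force: 0.0
clock: 7.08
tool_pos: [0.4666, -0.3362, 0.4045]
orientation: [180.0, -0.0, -137.1]
force: [0.3, 0.3, 0.7]
opening: 0.0876
gripper_force: 0.0
[-16.3  11.2 -12.2  -0.  -66.6 -30.8] [ 0.46662155 -0.33620371  0.40450348] [ 1.79983233e+02 -3.47140369e-03 -1.37092333e+02]
[307.15409772 212.8481538 ]
```

View pics/w1.png

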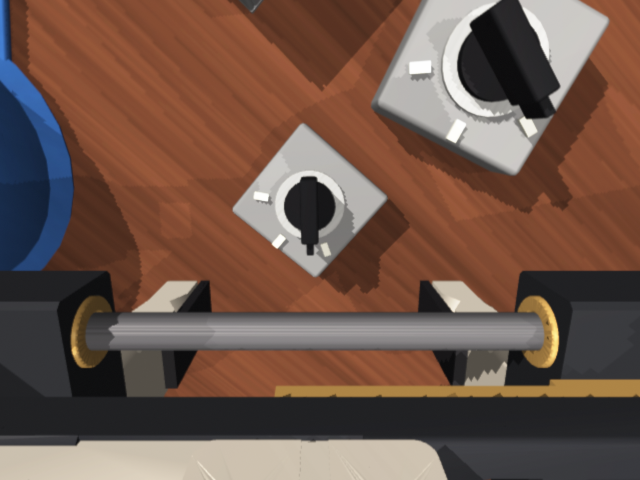

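The wrist picture shows the small switch with its centre near (309,201), the bar from (309,178) to its nose at (311,254), and ridges at (325,249), (279,241) and (261,197).

```bash
python3 - <<'E'
from h import *
o,s=wrist()
C=np.array([onplane(s,*p,.036)[:2] for p in [(303,124),(386,197),(316,277),(233,210)]])
print(C.round(4),C.mean(0).round(4)); c=C.mean(0)
for p in [(325,249),(279,241),(261,197)]:
    d=onplane(s,*p,.039)[:2]-c; print(np.degrees(np.arctan2(d[1],d[0])),np.hypot(*d))
a=onplane(s,309,178,.075);b=onplane(s,311,245,.075);d=b-a
print(a,b,np.degrees(np.arctan2(d[1],d[0])),np.hypot(*d[:2]))
# tool xy offset needed
Rt=Ro.from_euler("xyz",o["orientation"],degrees=True).as_matrix()
print(Rt.T@(np.r_[c,.232]-o["tool_pos"]))
E
```

```text
[[ 0.4168 -0.395 ]
 [ 0.4132 -0.301 ]
 [ 0.5086 -0.2958]
 [ 0.512  -0.3916]] [ 0.4627 -0.3458]
61.46777492554393 0.04239760681323169
2.943265402939223 0.04249892695668897
-56.3009953335572 0.04224073851620388
[ 0.44295721 -0.36374919  0.075     ] [ 0.48104672 -0.32683307  0.075     ] 44.103736357205925 0.05304348018905977
[ 0.00941166 -0.00448778  0.17249287]
```

```bash

python3 -m handwheel '[[1,0.376,-0.18,0,0,0,-0.16],[1,0,0,1,0,0,0],[1,0,0,1,0,0,0],[1,0,0,1,0,0,0],[1,0,0,1,0,0,0]]'
python3 -m handwheel '[[1,0,0,1,0,0,0],[1,0,0,1,0,0,0],[1,0,0,0.6,0,0,0],[1,0,0,0.3,0,0,0],[1,0,0,0,0,0,0]]'
python3 -m handwheel '[[0,0,0,0,0,0,0],[-0.5,0,0,0,0,0,0],[-0.7,0,0,0,0,0,0],[-0.7,0,0,0,0,0,0],[-0.7,0,0,0,0,0,0]]'
python3 -m handwheel '[[-0.7,0,0,0,0,0,0],[-0.7,0,0,0,0,0,0]]'
```

```text
clock: 7.8
tool_pos: [0.4627, -0.3465, 0.3039]
orientation: [-180.0, -0.0, -135.8]
force: [0.1, 0.1, 0.7]
opening: 0.0876
gripper_force: 0.0
clock: 8.43
tool_pos: [0.463, -0.3461, 0.2321]
orientation: [180.0, -0.0, -135.9]
force: [-0.3, -0.9, 0.5]
opening: 0.0874
gripper_force: 0.0
clock: 9.05
tool_pos: [0.4629, -0.3459, 0.2322]
orientation: [-180.0, 0.0, -135.9]
force: [0.2, 0.3, -1.1]
opening: 0.0434
gripper_force: 0.0
clock: 9.3
tool_pos: [0.4629, -0.346, 0.2321]
orientation: [180.0, -0.0, -135.9]
force: [0.3, -0.1, 0.2]
opening: 0.0231
gripper_force: 0.0
```

```bash

python3 -m handwheel '[[-1,0,0,0,0,0,0],[-1,0,0,0,0,0,0],[-1,0,0,0,0,0,0]]'
python3 -m handwheel '[[-1,0,0,0,0,0,1],[-1,0,0,0,0,0,1],[-1,0,0,0,0,0,1],[-1,0,0,0,0,0,1],[-1,0,0,0,0,0,1]]'
python3 -m handwheel '[[-1,0,0,0,0,0,1],[-1,0,0,0,0,0,0.9],[-1,0,0,0,0,0,0],[-1,0,0,0,0,0,0]]'
```

```text
clock: 9.68
tool_pos: [0.4628, -0.3459, 0.2321]
orientation: [180.0, -0.0, -135.9]
force: [-0.9, 0.5, 1.0]
opening: 0.0137
gripper_force: 30.0
clock: 10.3
tool_pos: [0.4627, -0.3457, 0.2321]
orientation: [180.0, -0.0, -166.1]
force: [-1.1, 2.7, 1.8]
opening: 0.0141
gripper_force: 30.0
clock: 10.8
tool_pos: [0.4627, -0.3456, 0.2321]
orientation: [180.0, -0.0, -177.2]
force: [-2.0, 5.7, 3.2]
opening: 0.0137
gripper_force: 30.0
```

```bash

python3 -m handwheel '[[0,0,0,0,0,0,0],[0.3,0,0,0,0,0,0],[0.5,0,0,0,0,0,0],[1,0,0,0,0,0,0],[1,0,0,-0.6,0,0,0]]'
python3 -m handwheel '[[1,0,0,-1,0,0,0],[1,0,0,-1,0,0,0],[1,0,0,-1,0,0,0],[1,0,0,-1,0,0,0],[1,0,0,-1,0,0,0]]'
python3 -m handwheel '[[1,0,0,-1,0,0,0],[1,0,0,-0.4,0,0,0]]'
python3 - <<'E'
from h import *
o,s=wrist()
print(o["joint_pos"].round(1),o["tool_pos"],o["orientation"])
t=snapshot("top")["color"][215:305,435:530]
w=s["color"][80:320,140:480]
cv2.imwrite("pics/w2.png",np.hstack([cv2.resize(w,None,fx=1.4,fy=1.4),cv2.resize(t,(310,336),interpolation=cv2.INTER_CUBIC)])[:,:,::-1])
E
```

```text
clock: 11.42
tool_pos: [0.4625, -0.3459, 0.2467]
orientation: [179.9, -0.1, -177.3]
force: [0.0, -0.2, 0.1]
opening: 0.0583
gripper_force: 0.0
clock: 12.05
tool_pos: [0.4627, -0.3459, 0.3743]
orientation: [-180.0, 0.1, -177.3]
force: [1.2, -0.3, -0.6]
opening: 0.0874
gripper_force: 0.0
clock: 12.3
tool_pos: [0.463, -0.3461, 0.4098]
orientation: [-179.9, 0.2, -177.3]
force: [-0.3, -0.2, -0.2]
opening: 0.0876
gripper_force: 0.0
[-17.4  11.2 -11.5   0.  -67.  -69.9] [ 0.46295259 -0.34606374  0.40976165] [-1.79909663e+02  1.77578749e-01 -1.77318440e+02]
```

View pics/w2.png

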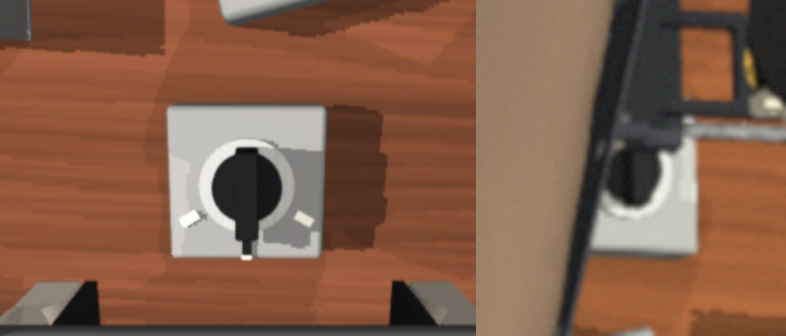

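The picture shows the nose squarely over the middle ridge (image 246,255) and the fingers clear of the switch. Next I'll move above the probe.

```bash

for i in 1; do
python3 -m handwheel '[[1,0,1,0,0,0,0],[1,0,1,0,0,0,0],[1,0,1,0,0,0,0],[1,0,1,0,0,0,0],[1,0,1,0,0,0,0]]' >/dev/null
python3 -m handwheel '[[1,0,1,0,0,0,0],[1,0,1,0,0,0,0],[1,0,1,0,0,0,0],[1,0,1,0,0,0,0],[1,0,1,0,0,0,0]]' >/dev/null
python3 -m handwheel '[[1,0,1,0,0,0,-1],[1,-0.1,0.99,0,0,0,0],[1,-0.1,0.99,0,0,0,0],[1,-0.1,0.99,0,0,0,0],[1,-0.1,0.99,0,0,0,0]]' >/dev/null
python3 -m handwheel '[[1,-0.1,0.99,0,0,0,0],[1,-0.1,0.99,0,0,0,0],[1,-0.1,0.99,0,0,0,0],[1,-0.1,0.99,0,0,0,0],[1,-0.1,0.99,0,0,0,0]]' >/dev/null
python3 -m handwheel '[[1,-0.1,0.99,0,0,0,0],[1,-0.1,0.99,0,0,0,0],[1,-0.1,0.99,0,0,0,0],[1,-0.1,0.99,0,0,0,0],[1,-0.1,0.99,0,0,0,0]]'
python3 -m handwheel '[[1,0,0,0,0,0,-1],[1,0,0,0,0,0,-1],[1,0,0,0,0,0,-1],[1,0,0,0,0,0,-1],[1,0,0,0,0,0,-1]]' >/dev/null
python3 -m handwheel '[[1,0,0,0,0,0,-1],[1,0,0,0,0,0,-1],[1,0,0,0,0,0,-1],[1,0,0,0,0,0,-1],[1,0,0,0,0,0,-1]]'
done
python3 - <<'E'
from h import *
def tri(s,p,t,q):
    A=[]
    for c,(u,v) in ((s,p),(t,q)):
        P=np.c_[c["R"],c["t"]];a=(u-c["cx"])/c["fx"];b=(v-c["cy"])/c["fy"]
        A+=[a*P[2]-P[0],b*P[2]-P[1]]
    A=np.array(A);return np.linalg.lstsq(A[:,:3],-A[:,3],rcond=None)[0]
t=snapshot("top");s=snapshot("scene")
cap=tri(t,(165.8,241.2),s,(487,245.5));g=tri(t,(180,235.6),s,(474.6,274));print(cap,g,cap-g)
print(onplane(t,165.8,241.2,.1775),onplane(t,180,235.6,.0967))
o,w=wrist();print(o["tool_pos"],o["orientation"],o["joint_pos"].round(1),proj(w,cap),proj(w,g))
cv2.imwrite("pics/w3.png",w["color"][:,:,::-1])
E
```

```text
clock: 15.52
tool_pos: [0.4323, 0.2777, 0.4067]
orientation: [-180.0, -0.0, -171.3]
force: [1.1, -0.6, 0.4]
opening: 0.0876
gripper_force: 0.0
clock: 16.77
tool_pos: [0.4325, 0.2772, 0.4069]
orientation: [180.0, -0.0, -111.1]
force: [0.5, -0.6, -0.3]
opening: 0.088
gripper_force: 0.0
[0.42036704 0.35165369 0.17133595] [0.44935247 0.34765648 0.09449948] [-0.02898543  0.00399721  0.07683647]
[0.41909429 0.35055618 0.1775    ] [0.44907427 0.34633734 0.0967    ]
[0.43246575 0.27709855 0.40686885] [ 1.79989631e+02 -2.53558106e-02 -1.11259398e+02] [ 54.6   5.2 -19.2  -0.  -65.7 -75.8] [378.40161109 364.29517004] [327.08746632 318.05014077]
```

View pics/w3.png

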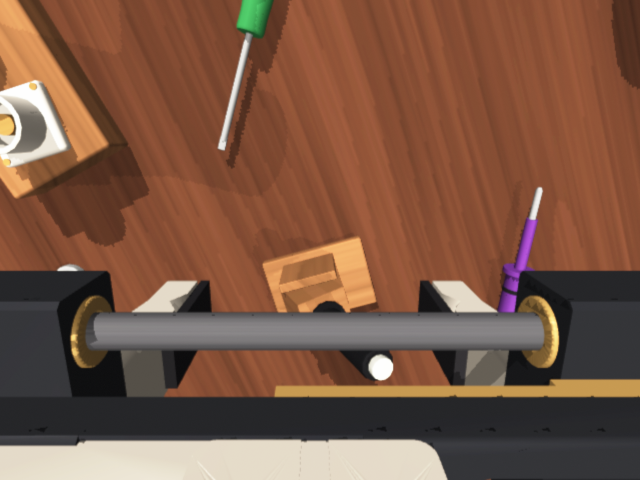

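The cap is at (380,367), 3 px from the triangulated prediction, so the estimate is good. I'll work out the approach along the probe's axis.

```bash
cat >> h.py <<'E'
def plan(target, zt=None):
    """shift (tool axes, full-scale units) to target, and rotvec (units) bringing tool z to zt"""
    o=get_obs(); Rt=Ro.from_euler("xyz",o["orientation"],degrees=True).as_matrix()
    d=Rt.T@(np.array(target)-o["tool_pos"])/.025
    r=np.zeros(3)
    if zt is not None:
        v=Rt.T@np.array(zt); ax=np.cross([0,0,1],v); n=np.linalg.norm(ax)
        if n>1e-6: r=ax/n*np.degrees(np.arctan2(n,v[2]))/6
    return d.round(3), r.round(3)
th=np.radians(20);az=np.radians(171.4)
a=np.array([np.sin(th)*np.cos(az),np.sin(th)*np.sin(az),np.cos(th)])
E
python3 - <<'E'
from h import *
o,w=wrist()
c1=onplane(w,380,367,.1765);print("cap wrist",c1)
cap=np.array([.4195,.351,.1775])*.4+np.r_[c1[:2],.1775]*.6
tip=cap-.171*a;print(cap,tip)
np.save("tip.npy",tip)
print(plan(tip+.40*a,-a))
print("sq",onplane(w,7,127,.068),onplane(w,22,118,.08))
E
```

```text
cap wrist [0.41998245 0.35038396 0.1765    ]
[0.41978947 0.35063038 0.1775    ] [0.47761733 0.34188474 0.01681256]
(array([-1.859,  4.604,  0.571]), array([ 3.251, -0.745,  0.   ]))
sq [0.62325997 0.12261471 0.068     ] [0.60149162 0.12458394 0.08      ]
```

```bash

python3 -m handwheel '[[1,-0.372,0.921,0.114,0,0,0],[1,-0.372,0.921,0.114,0,0,0],[1,-0.372,0.921,0.114,0,0,0],[1,-0.372,0.921,0.114,0,0,0],[1,-0.372,0.921,0.114,0,0,0]]'
python3 -m handwheel '[[1,0,0,0,0.813,-0.186,0],[1,0,0,0,0.813,-0.186,0],[1,0,0,0,0.813,-0.186,0],[1,0,0,0,0.813,-0.186,0],[1,0,0,0,0,0,0]]'
python3 - <<'E'
from h import *
tip=np.load("tip.npy");print(plan(tip+.299*a,-a))
o,w=wrist();print(o["joint_pos"].round(1),o["tool_pos"])
for k in (0,.03,.08,.171): print(k,proj(w,tip+k*a).round(0))
cv2.imwrite("pics/w4.png",w["color"][:,:,::-1])
E
```

```text
clock: 17.6
tool_pos: [0.3415, 0.3624, 0.3928]
orientation: [-180.0, 0.0, -111.5]
force: [0.5, -0.5, -0.0]
opening: 0.0871
gripper_force: 0.0
clock: 18.23
tool_pos: [0.3417, 0.3614, 0.3924]
orientation: [-160.5, 4.3, -110.6]
force: [0.8, -1.3, 0.4]
opening: 0.0878
gripper_force: 0.0
(array([-0.045, -0.014,  4.038]), array([-0.001,  0.001,  0.   ]))
[  75.7    1.1  -36.8   25.3  -52.8 -112.6] [0.34165649 0.36140104 0.39243404]
0 [314. 209.]
0.03 [314. 216.]
0.08 [314. 229.]
0.171 [314. 267.]
```

View pics/w4.png

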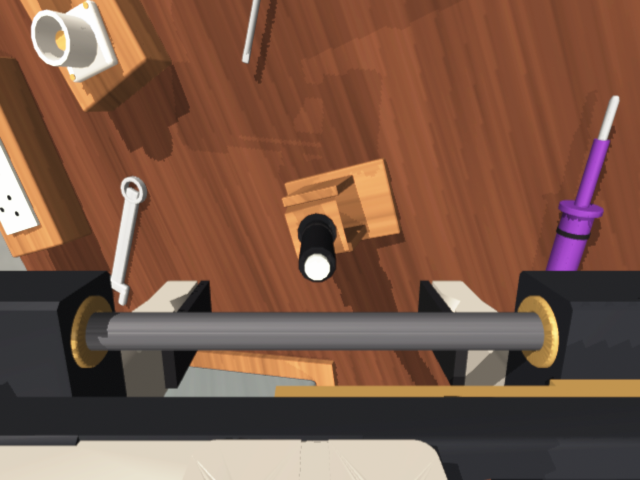

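Cap at (317,267) and guard at (318,229) are within 4 px of prediction. I'll shift about 1.3 mm, advance along the axis and grip.

```bash

python3 -m handwheel '[[1,-0.04,0.04,0.5,0,0,0],[1,0,0,1,0,0,0],[1,0,0,1,0,0,0],[1,0,0,1,0,0,0],[1,0,0,0.54,0,0,0]]'
python3 -m handwheel '[[0,0,0,0,0,0,0],[0,0,0,0,0,0,0],[-0.4,0,0,0,0,0,0],[-0.4,0,0,0,0,0,0],[-1,0,0,0,0,0,0]]'
python3 -m handwheel '[[-1,0,0,0,0,0,0],[-1,0,0,0,0,0,0],[-1,0,0,0,0,0,0],[-1,0,0,0,0,0,0]]'
```

```text
clock: 18.9
tool_pos: [0.3765, 0.3575, 0.296]
orientation: [-160.5, 4.3, -110.7]
force: [0.5, 0.5, 0.9]
opening: 0.0872
gripper_force: 0.0
clock: 19.52
tool_pos: [0.3757, 0.3581, 0.2981]
orientation: [-160.5, 4.4, -110.6]
force: [-0.8, -0.1, 0.3]
opening: 0.0433
gripper_force: 0.0
clock: 20.02
tool_pos: [0.3758, 0.358, 0.2977]
orientation: [-160.5, 4.4, -110.6]
force: [0.1, -0.4, 0.1]
opening: 0.0211
gripper_force: 30.0
```

```bash

python3 -m handwheel '[[-1,0,0,-0.4,0,0,0],[-1,0,0,-0.8,0,0,0],[-1,0,0,-0.9,0,0,0],[-1,0,0,-0.9,0,0,0],[-1,0,0,-0.9,0,0,0]]'
python3 -m handwheel '[[-1,0,0,-0.9,0,0,0],[-1,0,0,-0.2,0,0,0],[-1,0,0,0,0,0,0]]'
python3 - <<'E'
from h import *
o=get_obs();print(o["joint_pos"].round(1))
print(plan([.6,.12,.43],[0,0,-1]))
E
```

```text
clock: 20.65
tool_pos: [0.3423, 0.3628, 0.3906]
orientation: [-160.5, 4.4, -110.6]
force: [0.4, -0.2, -0.4]
opening: 0.0214
gripper_force: 30.0
clock: 21.02
tool_pos: [0.3333, 0.3641, 0.4152]
orientation: [-160.5, 4.4, -110.6]
force: [0.7, 0.6, -0.6]
opening: 0.0213
gripper_force: 30.0
[  77.    -0.3  -34.7   24.2  -56.4 -112. ]
(array([  5.335, -12.982,   3.537]), array([-3.248,  0.748,  0.   ]))
```

```bash

python3 -m handwheel '[[-1,0,0,-0.5,-0.812,0.187,0],[-1,0,0,-0.3,-0.812,0.187,0],[-1,0,0,-0.2,-0.812,0.187,0],[-1,0,0,0,-0.812,0.187,0],[-1,0,0,0,0,0,0]]'
python3 - <<'E'
from h import *
o=get_obs();print(o["joint_pos"].round(1))
print(plan([.57,.16,.44],[0,0,-1]))
E
```

```text
clock: 21.65
tool_pos: [0.3273, 0.3653, 0.4383]
orientation: [-180.0, -0.1, -111.5]
force: [0.6, -0.5, -1.2]
opening: 0.0218
gripper_force: 30.0
[ 71.2   1.6 -18.8   0.  -69.6 -92.6]
(array([  4.09 , -12.041,  -0.058]), array([-0.004, -0.014,  0.   ]))
```

```bash

python3 -m handwheel '[[-1,0.315,-0.926,0,0,0,0],[-1,0.315,-0.926,0,0,0,0],[-1,0.315,-0.926,0,0,0,0],[-1,0.315,-0.926,0,0,0,0],[-1,0.315,-0.926,0,0,0,0]]' >/dev/null
python3 -m handwheel '[[-1,0.315,-0.926,0,0,0,0],[-1,0.315,-0.926,0,0,0,0],[-1,0.315,-0.926,0,0,0,0],[-1,0.315,-0.926,0,0,0,0],[-1,0.315,-0.926,0,0,0,0]]' >/dev/null
python3 -m handwheel '[[-1,0.315,-0.926,0,0,0,0],[-1,0.315,-0.926,0,0,0,0],[-1,0.315,-0.926,0,0,0,0],[-1,0,0,0,0,0,0],[-1,0,0,0,0,0,0]]'
python3 - <<'E'
from h import *
o,w=wrist();print(o["tool_pos"],o["orientation"])
Rt=Ro.from_euler("xyz",o["orientation"],degrees=True).as_matrix();z=Rt[:,2]
for k in (.128,.214,.269,.299): print(k,proj(w,o["tool_pos"]+k*z).round(0))
print(proj(w,[.623,.12,.068]),proj(w,[.623,.12,.08]))
cv2.imwrite("pics/w5.png",w["color"][:,:,::-1])
np.savez("w5.npz",R=w["R"],t=w["t"])
E
```

```text
clock: 23.52
tool_pos: [0.5692, 0.1604, 0.4385]
orientation: [-180.0, -0.1, -111.4]
force: [-1.2, 0.3, -0.1]
opening: 0.0214
gripper_force: 30.0
[0.56924704 0.16036663 0.43846916] [-1.79971487e+02 -1.24431349e-01 -1.11364859e+02]
0.128 [315. 370.]
0.214 [315. 274.]
0.269 [315. 245.]
0.299 [315. 234.]
[240.60979288 194.83805941] [238.08481585 196.91211813]
```

View pics/w5.png

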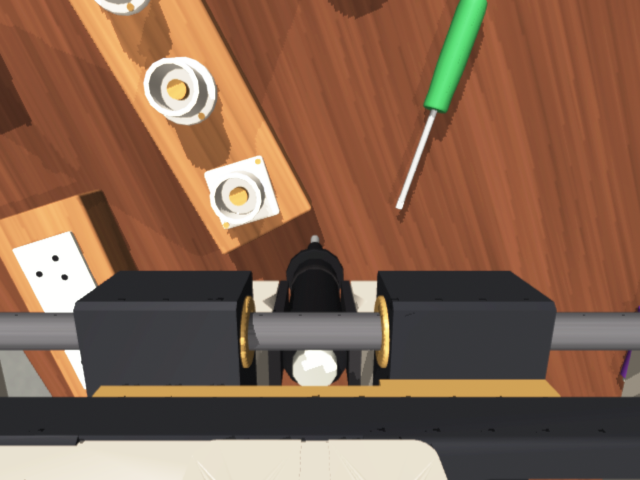

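The probe's tip is seen at (315,237), as predicted. The square lampholder's contact is at (239,196), with its cup mouth around it.

```bash
python3 - <<'E'
from h import *
o,w=wrist()
c=onplane(w,239.5,196.5,.068);m=onplane(w,237.5,197,.08);print(c,m)
tip=onplane(w,315,237,o["tool_pos"][2]-.299);print("tip",tip,o["tool_pos"])
tgt=(c+m)/2; d=tgt-tip
print(plan(np.r_[o["tool_pos"][:2]+d[:2],.44],[0,0,-1]))
E
```

```text
[0.62459166 0.12145959 0.068     ] [0.62358124 0.12036107 0.08      ]
tip [0.56978172 0.16246632 0.13978086] [0.56913347 0.16059439 0.43878086]
(array([ 0.764, -2.631, -0.035]), array([-0.007, -0.01 ,  0.   ]))
```

```bash

python3 -m handwheel '[[-1,0.255,-0.877,0,0,0,0],[-1,0.255,-0.877,0,0,0,0],[-1,0.255,-0.877,0,0,0,0],[-1,0,0,0.8,0,0,0],[-1,0,0,0.9,0,0,0]]'
python3 -m handwheel '[[-1,0,0,0,0,0,0],[-1,0,0,0,0,0,0]]'
python3 - <<'E'
from h import *
o,w=wrist();print(o["tool_pos"],o["orientation"])
p=proj(w,[.624,.121,.08]);q=proj(w,o["tool_pos"]+np.array([0,0,-.299]));print(p,q)
s=snapshot("scene")
cv2.imwrite("pics/w6.png",np.hstack([cv2.resize(w["color"][150:290,245:385],(400,400),interpolation=cv2.INTER_CUBIC),cv2.resize(s["color"][240:340,300:400],(400,400),interpolation=cv2.INTER_CUBIC)])[:,:,::-1])
E
```

```text
clock: 24.25
tool_pos: [0.6248, 0.1179, 0.3963]
orientation: [-180.0, -0.0, -111.4]
force: [-0.3, 0.5, -0.9]
opening: 0.0213
gripper_force: 30.0
clock: 24.5
tool_pos: [0.6245, 0.1185, 0.3976]
orientation: [-179.9, -0.0, -111.3]
force: [0.2, 0.3, 0.3]
opening: 0.0218
gripper_force: 30.0
[0.62450342 0.11846649 0.39763568] [-1.79926672e+02 -1.34547560e-02 -1.11342124e+02]
[317.0015333 230.6263055] [315.18115899 233.76984786]
```

View pics/w6.png

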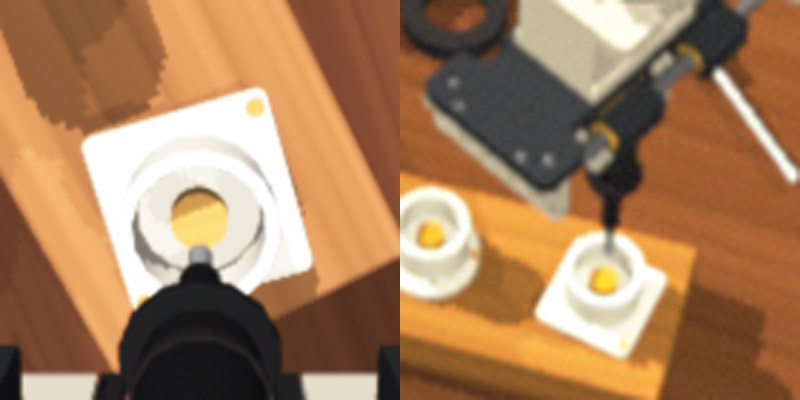

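The tip at about (315,236) sits just before the contact, whose centre is near (315,226), over the cup. I'll compute the remaining offset.

```bash
python3 - <<'E'
from h import *
o,w=wrist()
tz=o["tool_pos"][2]-.299
tip=onplane(w,314.7,236.5,tz);tip2=o["tool_pos"]-[0,0,.299];c=onplane(w,315,226.5,.068);m=onplane(w,245+205/2.857,150+227/2.857,.08)
print(tip,tip2,c,m)
d=c-(tip+tip2)/2
print(plan(o["tool_pos"]+np.r_[d[:2],0],[0,0,-1]),(o["tool_pos"][2]-.367)*1000)
E
```

```text
[0.62562454 0.1205779  0.09902046] [0.62433167 0.11864317 0.09902046] [0.6253734  0.12049266 0.068     ] [0.62396026 0.1205447  0.08      ]
(array([-0.038, -0.008, -0.001]), array([-0.017,  0.007,  0.   ])) 31.020456498992544
```

```bash

python3 -m handwheel '[[-1,-0.03,0,0.4,0,0,0],[-1,0,0,0.4,0,0,0],[-1,0,0,0.2,0,0,0],[-1,0,0,0,0,0,0],[-1,0,0,0,0,0,0]]'
python3 -m handwheel '[[-1,0,0,0.08,0,0,0],[-1,0,0,0.08,0,0,0],[-1,0,0,0,0,0,0]]'
python3 -m handwheel '[[-1,0,0,0.08,0,0,0],[-1,0,0,0,0,0,0]]'
for i in 1 2 3 4 5 6; do python3 -m handwheel '[[-1,0,0,0,0,0,0]]' | grep -E "pos|^force"; done
```

```text
clock: 25.28
tool_pos: [0.6243, 0.1194, 0.372]
orientation: [-180.0, -0.0, -111.3]
force: [-0.7, 0.7, -0.2]
opening: 0.0215
gripper_force: 30.0
clock: 25.65
tool_pos: [0.6241, 0.1193, 0.3676]
orientation: [-180.0, -0.0, -111.3]
force: [-0.8, -0.6, 0.0]
opening: 0.0216
gripper_force: 30.0
clock: 25.9
tool_pos: [0.6243, 0.1194, 0.366]
orientation: [-180.0, -0.0, -111.3]
force: [0.0, 0.7, 0.7]
opening: 0.0211
gripper_force: 30.0
tool_pos: [0.6242, 0.1193, 0.3661]
force: [0.0, 1.0, 1.2]
tool_pos: [0.6242, 0.1194, 0.366]
force: [-0.4, -0.2, 1.4]
tool_pos: [0.6242, 0.1194, 0.3659]
force: [0.9, 0.5, 0.6]
tool_pos: [0.6242, 0.1194, 0.3659]
force: [0.3, -0.8, 0.9]
tool_pos: [0.6242, 0.1194, 0.3659]
force: [-0.3, -0.3, 1.7]
tool_pos: [0.6242, 0.1193, 0.3659]
force: [-0.7, 0.0, 1.4]
```

```bash

python3 -m handwheel '[[-1,0,0,0.06,0,0,0],[-1,0,0,0.06,0,0,0],[-1,0,0,0.06,0,0,0],[-1,0,0,0,0,0,0]]'
for i in 1 2 3 4 5 6 7 8; do python3 -m handwheel '[[-1,0,0,0,0,0,0]]' | grep -E "tool_pos|^force"; done
```

```text
clock: 27.15
tool_pos: [0.6242, 0.1194, 0.3614]
orientation: [-180.0, -0.0, -111.3]
force: [-0.2, 0.7, 3.9]
opening: 0.0212
gripper_force: 30.0
tool_pos: [0.6242, 0.1194, 0.3615]
force: [0.2, 0.2, 3.0]
tool_pos: [0.6242, 0.1193, 0.3614]
force: [0.8, 0.0, 3.6]
tool_pos: [0.6242, 0.1194, 0.3614]
force: [0.8, -1.5, 3.5]
tool_pos: [0.6242, 0.1193, 0.3614]
force: [-0.7, -0.1, 3.4]
tool_pos: [0.6242, 0.1193, 0.3614]
force: [0.9, 0.8, 4.1]
tool_pos: [0.6242, 0.1194, 0.3614]
force: [0.1, 0.7, 4.3]
tool_pos: [0.6242, 0.1194, 0.3614]
force: [1.0, 0.5, 3.3]
tool_pos: [0.6242, 0.1194, 0.3613]
force: [0.8, 0.1, 4.4]
```

```bash
python3 -c "
from plant import *
print(close_job())"
```

```text
the job is handed in; nothing more can be done
None
```

The job is handed in at about 28 s of the 59 s allowed: the switch handle was seen at off, and the upright probe is held on the square lampholder's contact at about 4 N, which I estimate as 5 mm down; no verdict came back.

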